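# Release a specimen from the lever clamp

## Task

The copper test specimen is still held in the clamp block. Swing the orange-gripped clamp lever up and right back, as far as it goes, then lift the specimen out and lay it down gently (do not drop it) flat on the floor of the blue tray. Leave the lever swung back, and do not disturb the weight, the vial, the black specimen or the marker.

Things in the scene. Friction and masses are not known exactly. Their poses are not given: they have to be found in the camera images.
- clamp_block: Clamp block screwed to the worktop (cannot move). Origin on the worktop below the nest middle; x points from the lever's grip side to its hinge side, y along the nest, z up. Grey base plate 10 mm thick, x -42 to +70, y -88 to +88 mm. Two steel cheeks at x = +50, y = -56 and +56 mm, 64 mm high, carry the lever.
- lever_hinge (a point): Middle of the lever's hinge axis, 50 mm behind (block x) the nest middle and 54 mm above the worktop; the axis runs along the block's y.
- lever_grip (a point): Centre of the lever's orange grip bar: round, 16 mm thick, 82 mm long along the block's y, 120 mm from the hinge axis. It joins two flat steel arms (8 mm wide, at y = -46 and +46 mm); the space between them behind the bar is open. Shut, it lies 54 mm above the worktop, 70 mm in front (block -x) of the nest middle, 20 mm clear of the base plate.
- clamp_lever (a joint): Angle of the clamp lever, rad: 0 shut (level, its two rubber pads just above the specimen's ends); grows as the grip bar swings up and over towards the hinge side (block +x): 1.57 upright, 2.2 the rear stop. Stiff hinge: it stays where it is left; about 1 to 2.5 N at the bar moves it. Starts between 0 and 0.2.
- specimen_mid (a point): Centre (half-way up) of the loose copper-coloured flat dog-bone specimen, 20 (x) x 150 (y) x 4 (z) mm, about 50 g. In the nest it lies along the block's y, its underside 40 mm above the worktop; grip it across its middle, between the saddles. It is 20 mm wide to the fingers all along.
- tray_in (a point): Centre of the inner floor of the blue open tray, 4 mm above the worktop; outside 150 (x) x 220 (y) x 18 (z) mm, walls 4 mm thick. The tray is fixed to the worktop; its long side runs along its y.
- brass_weight: Brass laboratory weight, 29 mm across, 48 mm tall, standing; bystander. Origin under its base.
- vial: White vial with a blue cap, 26 mm across, 58 mm tall, standing; bystander. Origin under its base.
- black_specimen: Black flat dog-bone specimen, 20 x 150 x 4 mm, lying on the worktop; bystander. Origin under its middle.
- marker: Red and white marker pen, 17 x 135 x 16 mm, lying on the worktop; bystander. Origin under its middle.
- nest (a point): Centre of the nest's floor, 40 mm above the worktop: the tops of two aluminium saddles, each 50 x 50 mm, centred at block y = -57 and +57 mm. Between them (block y -32 to +32 mm) there is free room for fingers down to the base plate. A rim 3 mm high keeps the specimen in place with 2 to 3 mm of play.
- specimen: The same copper specimen; origin under its middle (2 mm below specimen_mid).
Not all that is in view belongs to the job. There is more than one size of the specimen; the job needs the larger.

How it is judged:
By the outcome, as a careful person would: the job done as asked, in the order asked, and still so for the second after the job is handed in, with the robot touching nothing.
It also fails if it takes over 54 s, if anything falls off the work surface, if the arm or the gripper's body presses on something with over 40 N, if the wrist force passes 120 N, or if a joint passes its speed limit or range.

## Robot

A 7-joint arm with a two-finger parallel gripper is mounted at the origin on a cart in front of the work surface, level with it; the furniture and walls round the work are solid. World frame = base frame: x ahead of the robot, y to its left, z up, the work surface at z = 0. Lengths are in m, angles in rad, forces in N, time in s.
With the tool pointing down it reaches from about 0.425 to 0.925 m from the base axis. Payload 6.8 kg.
Tool frame: the origin (TCP) lies on the centre line of the jaws, within the pads' length; the fingertips stand 8 mm ahead of it and the grasp point (between the pads) lies 11 mm behind it; z points along the fingers, y is the line along which they close (so a half turn about z gives the same grasp; the last joint's range is limited). The gripper opens to 85 mm and grips with 20 to 120 N. Pads are 22 mm wide; open, the fingers measure 114 mm over their backs; the gripper's body (76 mm by 85 mm) begins 54 mm behind the grasp point. The pads swing forward as they close: fully open they stand 13 mm farther back than shut.
Start: joints at [-1.311, 0.477, 0.022, 1.555, -0.011, 1.109, -0.083], TCP at [0.243, 0.63, 0.239] pointing down, gripper open.
Joint ranges: [-2.96, 2.96], [-0.34, 2.1], [-1.41, 1.46], [0.24, 2.44], [-1.37, 4.51], [0.17, 1.92], [-2.96, 2.96]. Speed limits (rad/s): [2.39, 2.39, 3.14, 3.14, 3.14, 3.14, 3.14].

## Interface

Orientations are given as a 3x3 rotation matrix whose columns are the frame's x, y, z axes.
In Python, from rig import manip gives the robot as it stands. The module is installed in compiled form; this text tells all that it offers. Calls block until the motion is done:
- manip.reach(position, orientation): joint-space move of the TCP to a pose.
- manip.move_linear(position, speed=0.15, orientation=None): straight line of the TCP; orientation=None keeps the orientation; speed is the mean speed in m/s.
- manip.move_j(angles): joint-space move.
- manip.set_gripper(opening, grasp_force=None): finger opening in m; grasp_force is the grip in N (None keeps the last); returns when the fingers have stopped.
- manip.wait(seconds).
- manip.inverse_kinematics(position, orientation): joint angles nearest the present ones, or None.
- manip.get_state(): the state.
- manip.camera(name): name is "scene" or "top" or "wrist"; returns (picture, depth): 400x640x3 uint8, red, green, blue; 400x640 float32, m along the optical axis (not along the pixel's ray), 0 where there is no reading.
- manip.camera_model(name): a dict with "camera_matrix" (3x3 intrinsics, pixels), "distortion" ([k1, k2, p1, p2, k3] as OpenCV has them; the pictures are not rectified), "position" and "orientation" of the camera in the world. Camera axes: x right, y up, looking along -z (the intrinsics and any distortion apply to the point x, -y, -z); pixel columns grow to the right and rows downward; lengths in m; the calibration is good to about 2 mm. A picture is of the moment at which its call begins: read the wrist's pose just before it. camera_model takes no time and is no camera call; for the wrist camera it gives the pose at the moment of the call.
A pose or a line that the arm cannot do raises manip.PlanningError and nothing moves.
- manip.finish_job(): hands the job in; it is judged then, once.
The state is a dict: "clock": time; "joints": joint angles; "joint_velocities": joint speeds; "joint_efforts": joint torques, N m; "tool_pos": TCP position; "tcp_rot": TCP orientation; "contact_force": force on the tool from outside, world axes, zero at the start; "wrist_torque": the same for the moment, N m; "gripper_width": finger opening in m; "grip_force": force on a finger pad.
Only numpy, scipy, OpenCV 4.12 (cv2) and the standard library are available. Lean on these libraries where they do the work, as an engineer would, in place of code of your own. Each camera call takes 0.05 s, during which the arm holds its last target. There are 200 camera calls.

## Working session

There is one attempt and no reset: what is moved stays moved. The work goes in short steps, each a Python script; the robot and the scene stay as the last script left them, time stands still between calls to the robot, and variables do not carry over. Pictures are saved under pics/ and viewed, at most 10 in all, crops included, and the job is handed in when it is done.

```bash
mkdir -p pics
cat > h.py <<'E'
import numpy as np, cv2
from rig import manip
def snap(n,f):
    m=manip.camera_model(n); p,d=manip.camera(n); cv2.imwrite('pics/'+f+'.png',p[:,:,::-1]); np.savez('pics/'+f+'.npz',p=p,d=d,K=m['camera_matrix'],D=m['distortion'],t=m['position'],R=m['orientation']); return p,d,m
def load(f):
    z=np.load('pics/'+f+'.npz'); return z['p'],z['d'],dict(camera_matrix=z['K'],distortion=z['D'],position=z['t'],orientation=z['R'])
def rays(px,m):
    u=cv2.undistortPoints(np.asarray(px,float).reshape(-1,1,2),np.array(m['camera_matrix']),np.array(m['distortion']))[:,0]
    return np.c_[u[:,0],-u[:,1],-np.ones(len(u))]@np.array(m['orientation']).T
def onplane(px,m,z):
    r=rays(px,m);c=np.array(m['position']);return c+r*((z-c[2])/r[:,2])[:,None]
def cloud(d,m):
    v,u=np.mgrid[:d.shape[0],:d.shape[1]]
    r=rays(np.c_[u.ravel(),v.ravel()],m);return (np.array(m['position'])+r*d.ravel()[:,None]).reshape(*d.shape,3)
E
python3 - <<'E'
from h import *
for n in('top','scene'):
    p,d,m=snap(n,n+'0');print(n,m,(d>0).mean())
print(manip.get_state()['clock'])
E
```

```text
top {'camera_matrix': array([[497.5345332 ,   0.        , 329.22778876],
       [  0.        , 497.5345332 , 204.05906096],
       [  0.        ,   0.        ,   1.        ]]), 'distortion': array([-0.12143217,  0.        ,  0.        ,  0.        ,  0.        ]), 'position': array([0.45631336, 0.03180206, 1.31176881]), 'orientation': array([[ 1.57180185e-03,  9.93641958e-01, -1.12575261e-01],
       [-9.99974791e-01,  7.82254286e-04, -7.05733690e-03],
       [-6.92440357e-03,  1.12583516e-01,  9.93618138e-01]])} 0.9961015625
scene {'camera_matrix': array([[469.03287742,   0.        , 314.65108323],
       [  0.        , 469.03287742, 194.78426047],
       [  0.        ,   0.        ,   1.        ]]), 'distortion': array([0.02926181, 0.        , 0.        , 0.        , 0.        ]), 'position': array([-0.04712746,  0.47735681,  0.60317462]), 'orientation': array([[-0.53729406,  0.47966191, -0.69371431],
       [-0.84305671, -0.28215785,  0.45786715],
       [ 0.02388449,  0.8308498 ,  0.55598394]])} 0.99609375
0.1
```

View pics/top0.png

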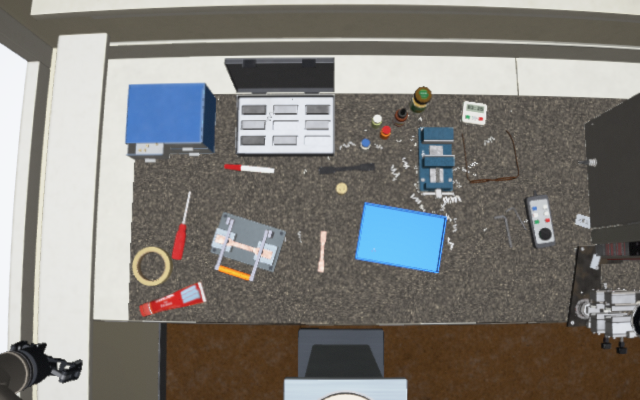

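View pics/scene0.png

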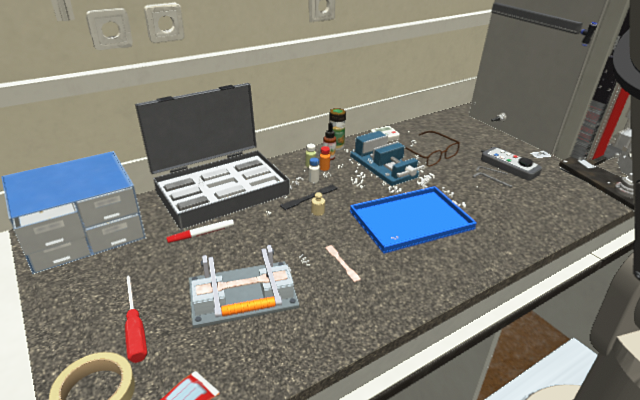

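The top view shows the clamp block at about (248,245), with the orange bar at (236,272) and the copper specimen under the lever. The blue tray is at (401,237), and the small decoy specimen is at (322,250).

Run:
```python
from h import *
p,d,m=load('top0'); C=cloud(d,m); h=cv2.cvtColor(p,cv2.COLOR_RGB2HSV).astype(int);H,S,V=[h[...,i] for i in range(3)]
print('table z',np.median(C[180:300,300:350,2]))
def roi(mask,x0,x1,y0,y1):
    o=np.zeros_like(mask);o[y0:y1,x0:x1]=mask[y0:y1,x0:x1];v,u=np.nonzero(o);return o,np.c_[u,v]
def rect(P):
    r=cv2.minAreaRect(P[:,:2].astype(np.float32)*1000);return r
# tray: outer contour at wall top z=.018
o,px=roi((H>95)&(H<118)&(S>140),345,460,190,285)
n,l,st,_=cv2.connectedComponentsWithStats(o.astype(np.uint8));k=1+st[1:,4].argmax();v,u=np.nonzero(l==k);px=np.c_[u,v]
print('tray',len(px),rect(onplane(px,m,.018)))
o,px=roi((H>8)&(H<22)&(S>190)&(V>150),205,270,255,290)
print('bar z',np.median(C[o][:,2]),C[o][:,2].max()); zb=np.percentile(C[o][:,2],60)
print('bar',len(px),rect(onplane(px,m,.06)),onplane(px,m,.06).mean(0))
# specimen: copper
o,px=roi((H<15)&(S>35)&(S<150)&(V>170),215,290,220,265)
print('spec',len(px),C[o][:,2].mean());Q=onplane(px,m,.044);print(rect(Q))
# base plate by height z 5..15mm and all block points
pl=(C[...,2]>.006)&(C[...,2]<.07);o,px=roi(pl,195,300,205,275);print('plate',rect(C[(C[...,2]>.006)&(C[...,2]<.014)&o]))
print('small',end='');o,px=roi((H<15)&(S>35)&(S<150)&(V>170),310,335,225,275);print(rect(onplane(px,m,.004)))
for nme,c in dict(bar=(236,272),weight=(342,188)).items(): print(nme,C[c[1],c[0]])
print('high near block',[(C[v,u]*1000).round().tolist() for v,u in [(233,218),(222,235),(236,262),(262,222),(268,256)]])
cv2.imwrite('pics/crop0.png',cv2.resize(p[200:290,190:310,::-1],None,fx=6,fy=6,interpolation=cv2.INTER_CUBIC))
```

```text
table z 0.0002001099790654992
tray 4848 ((516.289306640625, -145.74229431152344), (220.92184448242188, 150.83734130859375), 79.98030090332031)
bar z 0.06438355369593318 0.07242253727869596
bar 146 ((425.0232849121094, 280.6890563964844), (74.92498779296875, 14.552488327026367), 73.21820068359375) [0.42509308 0.28069124 0.06      ]
spec 143 0.05305289725022982
((492.6230773925781, 258.9649658203125), (144.5684356689453, 15.926202774047852), 71.60042572021484)
plate ((510.6313171386719, 259.5619201660156), (280.3674011230469, 169.20452880859375), 89.66040802001953)
small((480.7971496582031, 60.747703552246094), (15.310897827148438, 105.73168182373047), 85.61381530761719)
bar [0.42623145 0.27379123 0.06479405]
weight [0.6411486  0.00805092 0.04691811]
high near block [[525.0, 327.0, 41.0], [556.0, 289.0, 11.0], [519.0, 217.0, 14.0], [451.0, 323.0, 4.0], [436.0, 225.0, 57.0]]
```

View pics/crop0.png

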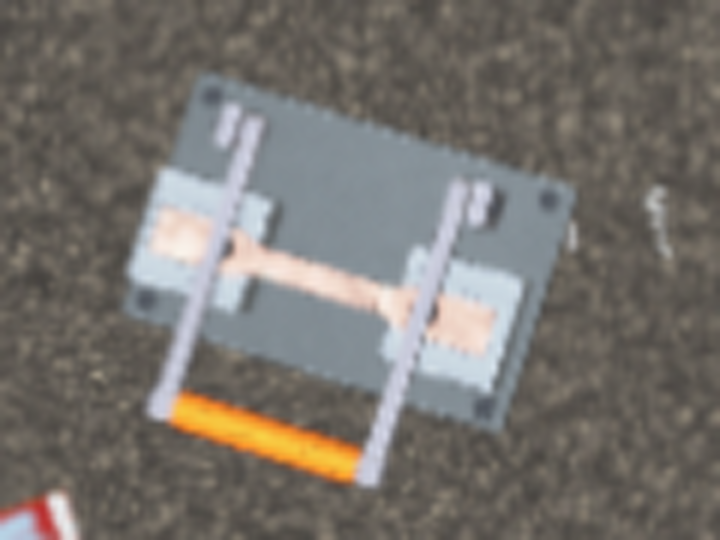

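The crop confirms the layout: the lever is nearly shut, the bar is in front, and the hinge sits up and to the right at a block yaw of about -18°. Next I'll grip the bar and swing it along its arc.

```bash
cat >> h.py <<'E'
def rot(a): # tool down, closing direction at world angle a
    y=np.array([np.cos(a),np.sin(a),0]);z=np.array([0,0,-1.]);return np.c_[np.cross(y,z),y,z]
A=np.radians(-18); bx=np.array([np.cos(A),np.sin(A),0]); N=np.array([.4926,.259,0]); HI=N+.05*bx+[0,0,.054]
def bar(t): return HI+.12*(-np.cos(t)*bx+np.sin(t)*np.array([0,0,1]))
def best(p):
    q0=np.array(manip.get_state()['joints']);o=[]
    for a in(A,A+np.pi):
        q=manip.inverse_kinematics(p,rot(a)); 
        if q is not None:o.append((abs(np.array(q)-q0).max(),a))
    return min(o)[1]
def st(s=''):
    x=manip.get_state();print(s,round(x['clock'],2),np.round(x['tool_pos'],4),'F',np.round(x['contact_force'],1),'w',round(x['gripper_width'],4),'g',round(x['grip_force'],1));return x
E
python3 - <<'E'
from h import *
G=np.array([0,0,-.011]); b0=bar(.04)
a=best(b0+[0,0,.1]);print(a)
manip.reach(b0+[0,0,.1],rot(a)); manip.set_gripper(.045);st('above')
manip.move_linear(b0+G,.12);st('at bar')
manip.set_gripper(.0,20);x=st('grip')
snap('scene','s1')
for t in np.linspace(.25,2.2,9)[:3]:
    manip.move_linear(bar(t)+G,.15);st('%.2f'%t)
E
```

```text
-0.3141592653589793
above 2.07 [0.4261 0.2808 0.1588] F [ 0.4  0.2 -0.1] w 0.0451 g 0.0
at bar 3.14 [0.4266 0.2808 0.0484] F [-0.1 -0.   0.7] w 0.0448 g 0.0
grip 3.51 [0.4262 0.281  0.0482] F [-1.   1.   1.3] w 0.015 g 20.5
0.25 3.88 [0.429  0.2801 0.0731] F [-3.7  2.1  1.5] w 0.0157 g 20.1
0.49 4.22 [0.4375 0.2775 0.0999] F [-9.2  5.4  5.6] w 0.0149 g 20.0
0.74 4.56 [0.4509 0.2734 0.1238] F [-17.5   5.5  14.1] w 0.0149 g 20.6
```

Run:
```python
from h import *
p,d,m=snap('scene','s2');st()
cv2.imwrite('pics/s2c.png',cv2.resize(p[150:350,140:360,::-1],None,fx=3,fy=3))
C=cloud(d,m);h=cv2.cvtColor(p,cv2.COLOR_RGB2HSV).astype(int)
k=(h[...,0]>8)&(h[...,0]<22)&(h[...,1]>190)&(h[...,2]>120);k[:,:170]=0;k[:,330:]=0;k[340:]=0
q=C[k]-HI;r=np.c_[q@bx,q[:,2]];print(len(q),np.median(r,0),np.percentile(r,[5,95],0),np.hypot(*np.median(r,0)), 'assumed',(bar(.737)-HI)@bx,(bar(.737)-HI)[2])
```

```text
4.61 [0.4507 0.2735 0.1235] F [-16.9   6.7  15.5] w 0.0149 g 20.6
392 [-0.10004567  0.0745498 ] [[-0.10319459 -0.04391455]
 [ 0.34372095  0.08257487]] 0.12476701430363626 assumed -0.08885857155889869 0.0806483369978084
```

View pics/s2c.png

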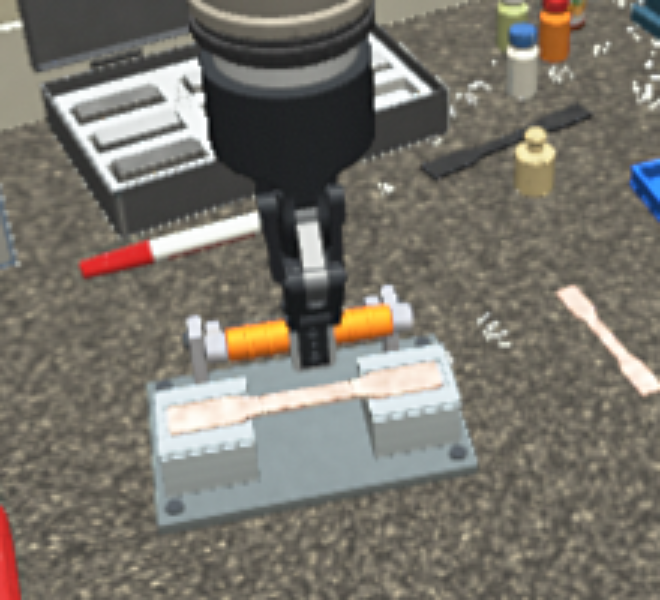

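The bar is firmly held and the specimen is untouched. The bar sits about 5 mm lower in the pads than I assumed, which explains the radial force, so I'll correct the offset and carry on.

Run:
```python
from h import *
G=np.array([0,0,-.0055])
for t in np.linspace(.8,2.15,7):
    manip.move_linear(bar(t)+G,.15);x=st('%.2f'%t)
    F=np.array(x['contact_force']); e=np.array([-np.cos(t)*bx[0],-np.cos(t)*bx[1],np.sin(t)]);fr=F@e
    print('radial',round(fr,1))
    if abs(fr)>6: G=G+np.clip(fr*.0002,-.003,.003)*e
    if np.linalg.norm(F)>40:break
```

```text
0.80 4.86 [0.4594 0.2708 0.1349] F [-8.1  4.5  7.6] w 0.0155 g 21.7
radial 11.7
1.02 5.18 [0.4801 0.2645 0.1539] F [-4.9  3.4 11.8] w 0.0148 g 21.3
radial 13.0
1.25 5.51 [0.5033 0.2573 0.1674] F [-0.8  4.2  8.5] w 0.0148 g 21.1
radial 8.7
1.48 5.83 [0.5281 0.2493 0.174 ] F [1.  4.6 1.8] w 0.0148 g 21.1
radial 1.8
1.70 6.17 [0.554  0.241  0.1737] F [2.8 5.5 3.8] w 0.0149 g 21.3
radial 3.9
1.93 6.5 [0.579  0.2326 0.1669] F [4.1 4.  2.2] w 0.0152 g 21.5
radial 3.0
2.15 6.83 [0.6018 0.2248 0.1544] F [4.7 4.4 1.3] w 0.0149 g 21.7
radial 2.8
```

Run:
```python
from h import *
G=np.array(manip.get_state()['tool_pos'])-bar(2.15)
for t in np.arange(2.18,2.36,.03):
    manip.move_linear(bar(t)+G,.05);x=st('%.2f'%t);F=np.array(x['contact_force'])
    ft=F@np.array([np.sin(t)*bx[0],np.sin(t)*bx[1],np.cos(t)]);print('tang',round(ft,1))
    if ft<-13:break
manip.set_gripper(.04);st('open')
p0=np.array(manip.get_state()['tool_pos'])
manip.move_linear(p0+[0,0,.06],.15)
v=N+[0,0,.25]-.0*bx
manip.reach(v,np.array(rot(A)));st('over nest')
snap('scene','s3');p,d,m=snap('wrist','w3');snap('top','t3')
print(m['position'])
cv2.imwrite('pics/both3.png',np.vstack([cv2.resize(cv2.imread('pics/s3.png')[100:350,120:440],(400,300)),cv2.resize(cv2.imread('pics/w3.png'),(400,250))]))
```

```text
2.18 7.1 [0.6053 0.2238 0.1519] F [2.  2.5 1.6] w 0.0154 g 21.6
tang -0.0
2.21 7.35 [0.6076 0.223  0.1501] F [2.4 3.3 1.6] w 0.0152 g 21.7
tang 0.0
2.24 7.6 [0.608  0.2231 0.1489] F [-8.7  2.9 14.3] w 0.0153 g 23.3
tang -16.1
open 7.97 [0.6099 0.2211 0.1475] F [-0.1 -0.3  0.1] w 0.0397 g 0.0
over nest 9.1 [0.4918 0.2592 0.2494] F [-0.2 -0.  -0.6] w 0.04 g 0.0
[0.51567252 0.32865615 0.38472237]
```

View pics/both3.png

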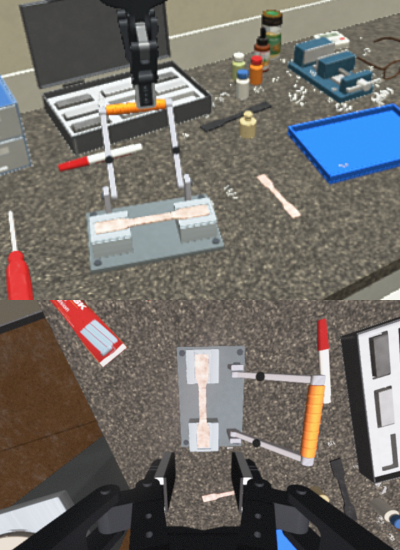

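The lever is fully back against its stop and the specimen is still in the nest. I'll measure the specimen from the wrist view, touch the worktop to calibrate fingertip height at about a 20 mm opening, and then grasp.

Run:
```python
from h import *
p,d,m=load('w3');h=cv2.cvtColor(p,cv2.COLOR_RGB2HSV).astype(int);H,S,V=[h[...,i] for i in range(3)]
k=((H<15)&(S>30)&(S<150)&(V>150)).astype(np.uint8)
n,l,s,c=cv2.connectedComponentsWithStats(k)
for i in range(1,n):
    if s[i,4]>150:
        v,u=np.nonzero(l==i);P=onplane(np.c_[u,v],m,.044);print(s[i],cv2.minAreaRect((P[:,:2]*1000).astype(np.float32)))
manip.set_gripper(.020)
q=np.array([.455,.118,.05]);a=A
manip.reach(q+[0,0,.06],rot(a));manip.move_linear(q+[0,0,-.032],.12);st('low')
z=.018
while z>-.003:
    z-=.001;manip.move_linear([q[0],q[1],z],.04);x=manip.get_state()
    if x['contact_force'][2]>4: break
st('touch')
manip.move_linear(q+[0,0,.06],.15);st()
```

```text
[313  88  20  31 293] ((511.6587219238281, 317.4174499511719), (27.829986572265625, 17.407093048095703), 50.018959045410156)
[316 126  16  35 240] ((498.8734130859375, 283.8807067871094), (33.41142654418945, 14.090425491333008), 68.28097534179688)
[318 163  12  34 212] ((488.4599304199219, 248.3394012451172), (34.70131301879883, 10.57162094116211), 69.16844940185547)
[316 194  19  41 484] ((478.1923828125, 212.82249450683594), (44.07428741455078, 18.697729110717773), 71.58216857910156)
[323 305  52  19 275] ((467.2687072753906, 92.10111236572266), (14.839049339294434, 59.02289962768555), 86.54913330078125)
low 11.32 [0.4556 0.1183 0.0185] F [ 1.4  0.5 -1. ] w 0.0201 g 0.0
touch 13.82 [0.4551 0.118  0.0082] F [-0.9 -0.3  5. ] w 0.0201 g 2.4
 14.66 [0.4544 0.118  0.1094] F [-0.7  0.3 -0.3] w 0.0201 g 0.0
```

Run:
```python
from h import *
c=np.array([.493,.260,0])
manip.set_gripper(.045)
manip.reach(c+[0,0,.13],rot(A)); manip.move_linear(c+[0,0,.060],.12)
manip.move_linear(c+[0,0,.0482],.04);st('at')
manip.set_gripper(0,40);x=st('grip');zg=x['tool_pos'][2]
manip.move_linear(np.array([x['tool_pos'][0],x['tool_pos'][1],.075]),.06);st('lift')
manip.move_linear(np.array([x['tool_pos'][0],x['tool_pos'][1],.16]),.12);st('up');print('zg',zg)
p,d,m=snap('scene','s4');w,_,_=snap('wrist','w4')
cv2.imwrite('pics/both4.png',np.vstack([cv2.resize(p[80:330,120:440,::-1],(480,375)),cv2.resize(w[200:,120:520,::-1],(440,220))]) if 0 else np.vstack([cv2.resize(p[80:330,120:440,::-1],(400,300)),cv2.resize(w[:,:,::-1],(400,250))]))
```

```text
at 16.84 [0.4928 0.26   0.048 ] F [0.1 0.5 0.1] w 0.045 g 0.0
grip 17.2 [0.4932 0.2601 0.0485] F [-0.1 -0.6  3.8] w 0.0183 g 39.2
lift 17.8 [0.4932 0.2602 0.0752] F [-0.8 -0.9 -1.7] w 0.0182 g 39.0
up 18.66 [0.4926 0.2599 0.1593] F [ 0.1 -0.3 -1.1] w 0.0182 g 39.1
zg 0.0485394681614799
```

View pics/both4.png

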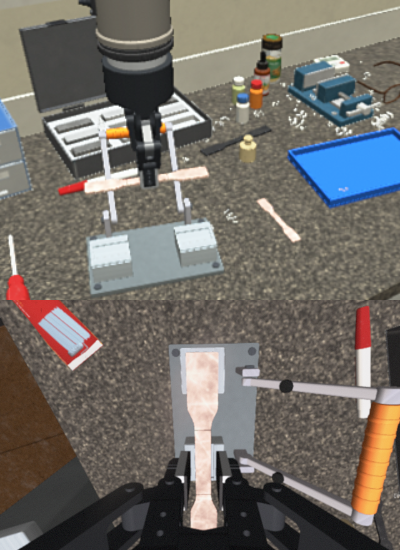

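The specimen is held level, and the nest is empty with the lever still back. Now I'll carry it to the tray.

Run:
```python
from h import *
p,d,m=load('scene0');T=np.array([.5163,-.1457,0]);ty=np.radians(80)
h=cv2.cvtColor(p,cv2.COLOR_RGB2HSV);k=(h[...,1]<90)&(h[...,2]>120);k[:,:362]=0;k[:,470:]=0;k[:200]=0;k[243:]=0
v,u=np.nonzero(k);P=onplane(np.c_[u,v],m,.005)-T
q=np.c_[P@[np.sin(ty),-np.cos(ty),0],P@[np.cos(ty),np.sin(ty),0]];q=q[(abs(q[:,0])<.07)&(abs(q[:,1])<.105)];print('chips',q.round(3)[:12].tolist())
R=rot(ty-np.pi/2)
manip.reach(T+[0,0,.12],R);st('over')
manip.move_linear(T+[0,0,.03],.12);st()
manip.move_linear(T+[0,0,.0155],.05);x=st('near');z=.0155;f0=x['contact_force'][2]
while z>.009:
    z-=.0007;manip.move_linear([T[0],T[1],z],.03);x=manip.get_state()
    if x['contact_force'][2]-f0>3: break
st('touch')
p,d,m=snap('scene','s5');cv2.imwrite('pics/s5c.png',cv2.resize(p[150:280,320:500,::-1],None,fx=4,fy=4))
```

```text
chips [[-0.04, 0.063], [-0.041, 0.061], [-0.039, 0.074], [-0.04, 0.072], [-0.041, 0.07], [-0.044, 0.062], [-0.044, 0.07], [-0.045, 0.068]]
over 20.27 [ 0.5169 -0.1443  0.1199] F [-0.2  1.  -0.2] w 0.0179 g 39.1
 21.17 [ 0.5168 -0.1459  0.0305] F [ 0.4  1.  -1.4] w 0.0181 g 39.1
near 21.61 [ 0.516  -0.1457  0.0152] F [ 0.2  0.3 -0.5] w 0.0183 g 39.1
touch 22.86 [ 0.5163 -0.1457  0.0125] F [-1.8  0.4  5.8] w 0.0181 g 39.9
```

View pics/s5c.png

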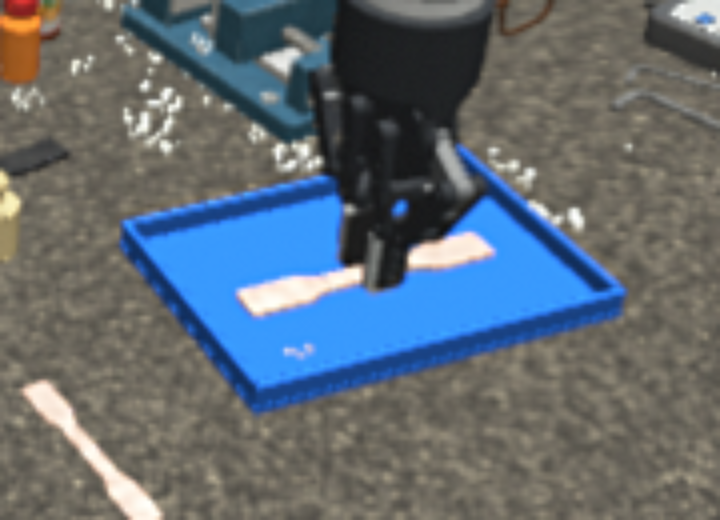

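The specimen is lying flat on the tray floor. I'll release it, retreat and check.

Run:
```python
from h import *
manip.set_gripper(.045);st('open')
x=np.array(manip.get_state()['tool_pos']);manip.move_linear(x+[0,0,.03],.06);manip.move_linear(x+[0,0,.2],.15);st('clear')
p,d,m=snap('scene','s6');cv2.imwrite('pics/s6c.png',cv2.resize(p[80:330,120:500,::-1],None,fx=2,fy=2))
```

```text
open 23.28 [ 0.5163 -0.1457  0.0119] F [-0.2 -0.2 -0.2] w 0.0452 g 0.0
clear 25.22 [ 0.5157 -0.1455  0.2111] F [-0.8  1.1  0.8] w 0.045 g 0.0
```

View pics/s6c.png

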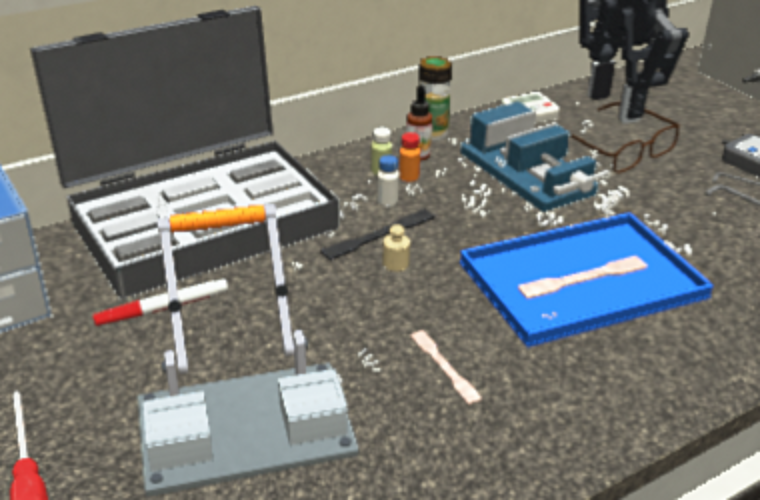

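The specimen is flat in the tray, the lever is back, and the bystanders are where they were, so I'm handing in.

```bash
python3 -c "
from rig import manip
print(manip.finish_job())"
```

```text
the job is handed in; nothing more can be done
None
```

The clamp lever is swung back to its stop, the large copper specimen lies flat in the blue tray, and the weight, vial, black specimen and marker look undisturbed; I handed the job in at about 25 s of the 54 s allowed (no verdict was returned).

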